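# Hang two freshly painted cart wheels on their drying hooks

## Task

Lift the red wheel and the blue wheel out of their blocks by the rim and hang each by its rim on the J-hook of its own colour, the painted face with the boss looking out over the hook's open end; a wheel that stands the wrong way round has to be turned first. Let each wheel hang freely, settled in the bottom of the hook and square to it, and never let one fall onto the bench. Leave everything else on the bench where it is.

Things in the scene. Friction and masses are not known exactly. Their poses are not given: they have to be found in the camera images.
- red_wheel: spoked wooden wheel, 180 mm diameter, 0.16 to 0.3 kg, upright in a block. Rim 16 mm thick along the axle, 24 mm deep (outer radius 90, inner 66). Four spokes form an X seen from the side; above the hub (radius 16) the window is open, 50 mm high. Origin: hub centre, mid-thickness; x along the axle, z up. The face to -x is painted red (front half of the rim and a proud boss); the other is bare wood
- red_boss (a point): middle of the end of the red boss (32 mm diameter, 14 mm proud of the rim's face), on the axle 22 mm from the hub centre towards the painted side
- red_hook: fixed stand, red base plate (150 x 100 x 16 mm) and red post, with a steel J-hook of 8 mm round bar in its xz plane, open end to -x. Origin on the bench right below the seat, z up. From the seat the bar rises to the tip in front; behind, it runs 6 mm above the seat from x +24 mm to the post (20 mm thick, collar 28 mm wide up to 272 mm high) at x +90 mm
- red_hook_seat (a point): where the rim rests: top of the bar at the bottom of the hook, 260 mm above the bench; flat for 26 mm along x. A wheel hanging well has its hub centre 66 mm below. Fingers holding the rim right above the bar may touch bar or tip; 30 mm to one side is clear
- red_hook_tip (a point): centre of the rounded end (8 mm bar) of the hook's front tip, 36 mm before the seat and 24 mm above it; the inner rim must pass over its top, 28 mm above the seat
- red_chock: fixed plywood block the red wheel starts in, 70 x 120 x 60 mm, slot 18 mm wide along its y; origin on the bench below its centre, axes as the wheel's at the start; the wheel's lowest point is 15 mm above the bench and the cheeks reach 60 mm, so it comes straight up and out
- blue_wheel: spoked wooden wheel, 180 mm diameter, 0.16 to 0.3 kg, upright in a block. Rim 16 mm thick along the axle, 24 mm deep (outer radius 90, inner 66). Four spokes form an X seen from the side; above the hub (radius 16) the window is open, 50 mm high. Origin: hub centre, mid-thickness; x along the axle, z up. The face to -x is painted blue (front half of the rim and a proud boss); the other is bare wood
- blue_boss (a point): middle of the end of the blue boss (32 mm diameter, 14 mm proud of the rim's face), on the axle 22 mm from the hub centre towards the painted side
- blue_hook: fixed stand, blue base plate (150 x 100 x 16 mm) and blue post, with a steel J-hook of 8 mm round bar in its xz plane, open end to -x. Origin on the bench right below the seat, z up. From the seat the bar rises to the tip in front; behind, it runs 6 mm above the seat from x +24 mm to the post (20 mm thick, collar 28 mm wide up to 272 mm high) at x +90 mm
- blue_hook_seat (a point): where the rim rests: top of the bar at the bottom of the hook, 260 mm above the bench; flat for 26 mm along x. A wheel hanging well has its hub centre 66 mm below. Fingers holding the rim right above the bar may touch bar or tip; 30 mm to one side is clear
- blue_hook_tip (a point): centre of the rounded end (8 mm bar) of the hook's front tip, 36 mm before the seat and 24 mm above it; the inner rim must pass over its top, 28 mm above the seat
- blue_chock: fixed plywood block the blue wheel starts in, 70 x 120 x 60 mm, slot 18 mm wide along its y; origin on the bench below its centre, axes as the wheel's at the start; the wheel's lowest point is 15 mm above the bench and the cheeks reach 60 mm, so it comes straight up and out
- plain_wheel: unpainted wheel of the same size lying flat, 16 mm high, to be left alone; origin under its centre
- glue: yellow glue bottle, 56 mm diameter, 170 mm high, to be left alone; origin under its centre
- paint_tin: tin with a blue label, 84 mm diameter, 100 mm high, to be left alone; origin under its centre
- varnish: amber jar, 72 mm diameter, 90 mm high, to be left alone; origin under its centre
- mallet: hammer lying flat along its x, below 50 mm high, to be left alone; origin under its middle
- sanding_block: cork sanding block 110 x 65 x 32 mm, to be left alone; origin under its centre
- jack_plane: wooden hand plane, 170 x 55 mm, 85 mm high, to be left alone; origin under its centre
- brush: brush lying flat along its x, below 40 mm high, to be left alone; origin under its middle

How it is judged:
By the outcome, as a careful person would: the job done as asked, in the order asked, and still so for the second after the job is handed in, with the robot touching nothing.
It also fails if it takes over 72 s, if anything falls off the work surface, if the arm or the gripper's body presses on something with over 40 N, if the wrist force passes 120 N, or if a joint passes its speed limit or range.

## Robot

A 6-joint arm with a two-finger parallel gripper is mounted at the origin on the work surface. World frame = base frame: x ahead of the robot, y to its left, z up, the work surface at z = 0. Lengths are in m, angles in rad, forces in N, time in s.
With the tool pointing down it reaches from about 0.35 to 0.85 m from the base axis. Payload 8.1 kg.
Tool frame: the origin (TCP) lies at the very end of the fingers, on their centre line; the grasp point (between the pads) lies 19 mm behind it; z points along the fingers, y is the direction in which the jaws open and shut (so a half turn about z gives the same grasp; the last joint's range is limited). The gripper opens to 93 mm and grips with 3 to 60 N. Pads are 15 mm wide; open, the fingers measure 128 mm over their backs; the gripper's body (75 mm by 188 mm) begins 65 mm behind the grasp point.
Start: joints at [1.089, 0.13, 1.488, -0, 1.523, -0.085], TCP at [0.232, 0.553, 0.182] pointing down, gripper open.
Joint ranges: [-2.96, 2.96], [-0.89, 2.26], [0.02, 2.5], [-1.34, 4.48], [0, 2.73], [-2.66, 2.66]. Speed limits (rad/s): [2.39, 2.39, 2.79, 3.14, 3.14, 3.14].

## Interface

Orientations are given as a rotation vector (axis times angle).
In Python, from plant import * gives the robot as it stands.
- The arm moves only by the tool apply_moves, never from a script. Its argument "commands" is one flat list of numbers, 7 for each row, row after row: the shift along the world's x, y, z in cm, then the turn, a rotation vector about the world's x, y, z in rad, then the finger opening in cm, from 0 to 9.3. A call has 1 to 8 rows; each row shifts and turns the pose as measured when the row begins; what a row does not reach is not made up. A row lasts 1/8 s, in which the tool goes at most 62.5 mm and 10.7 degrees, less where a joint would pass 70% of its speed; a pose out of reach is approached as far as the arm can. A call with a gripper value outside its range is refused whole. The fingers move at their own pace and stop on an object; "squeeze" is the grip in N (left out, the last holds). Time passes only in rows, so rows that do not move let the fingers close. It gives the time, the measured TCP pose, the force and the opening at its end, in the units of the state.
- read_state(): the state, without advancing time (a new reading comes with each control period).
- read_camera(name): name is "side" or "top"; returns (picture, depth): 384x512x3 uint8, blue, green, red; 384x512 float32, m along the optical axis (not along the pixel's ray), 0 where there is no reading.
- camera_model(name): a dict with "intrinsics" (3x3 intrinsics, pixels), "R" (3x3) and "t" (3): a world point X has camera coordinates R X + t. Camera axes: x right, y down, z forward; pixel columns grow to the right and rows downward; lengths in m; the calibration is good to about 2 mm. A picture is of the moment at which its call begins. camera_model takes no time and is no camera call.
- close_job(): hands the job in, once; it reports no verdict.
Trained networks look in the newest picture that a camera, given by its name, has taken for a name from the list of things; names that differ only in an ending like _2 or _b are one class to them, and where a whole thing is asked for, a point or a joint stands for the part that bears it (a point fixed in the world has none). Each returns a list of dicts, best first, with "conf" (0 to 1); they miss things now and then, are a little off and sometimes report something else, mostly with a low value. They report only what shows in the picture. A call takes as long as a camera call.
- find_in(query, camera): "point" ([x, y, z] in m, in the coordinates of the camera as it stood for that picture, good to about 4 mm: the middle of the surface that is visible of it).
- cut_out(query, camera): "mask" (384x512 bool, what is visible of it).
- spot_point(query, camera): "point" ([x, y, z] in m, in the coordinates of the camera as it stood for that picture, good to about 4 mm: a listed point, or the origin of a listed thing).
The state is a dict: "t": time; "q": joint angles; "dq": joint speeds; "joint_torque": joint torques, N m; "tool_pos": TCP position; "orientation": TCP orientation; "force": force on the tool from outside, world axes, zero at the start; "wrist_torque": the same for the moment, N m; "opening": finger opening in m.
Only numpy, scipy, OpenCV 4.12 (cv2) and the standard library are available. Lean on these libraries where they do the work, as an engineer would, in place of code of your own. Each camera call takes 0.05 s, during which the arm holds its last target. There are 200 camera calls.

## Working session

There is one attempt and no reset: what is moved stays moved. The work goes in short steps, Python scripts to look and compute and a tool call to move; the robot and the scene stay as the last step left them, time stands still between calls to the robot, and variables do not carry over. Pictures are saved under pics/ and viewed, about 8 in all and at most 12, crops included, and the job is handed in when it is done.

Besides the shell and the picture viewer there is one more tool, called after "Emit:" as name(argument=value, ...) on one line, values as JSON. apply_moves: Moves the arm, as the interface text tells. Its arguments: {"type":"object","properties":{"commands":{"type":"array"},"squeeze":{"type":"number"}},"required":["commands"]}

```bash
ls; mkdir -p pics; cat > h.py <<'E'
from plant import *
import numpy as np, cv2
from scipy.spatial.transform import Rotation as Ro
def w(p,cam):
    m=camera_model(cam); return np.array(m["R"]).T@(np.array(p)-np.array(m["t"]))
E
python3 - <<'E'
from h import *
ims=[]
for c in("side","top"):
    p,d=read_camera(c); cv2.imwrite(f"pics/{c}0.png",p)
    np.save(f"{c}d.npy",d)
    for q in "red_wheel red_boss red_hook red_hook_seat red_hook_tip red_chock blue_wheel blue_boss blue_hook blue_hook_seat blue_hook_tip blue_chock".split():
        r=spot_point(q,c)
        print(c,q,[(np.round(w(x["point"],c),3).tolist(),round(x["conf"],2)) for x in r[:2]])
    m=camera_model(c); print(c,"pos",-np.array(m["R"]).T@np.array(m["t"]))
print(read_state())
E
```

```text
pics
side red_wheel [([0.461, -0.391, 0.104], 0.93), ([0.545, -0.552, -0.002], 0.32)]
side red_boss [([0.444, -0.386, 0.106], 0.59), ([0.344, -0.232, -0.006], 0.22)]
side red_hook []
side red_hook_seat [([0.632, 0.173, 0.26], 0.63)]
side red_hook_tip [([0.598, 0.172, 0.283], 0.55), ([0.445, -0.382, 0.104], 0.47)]
side red_chock [([0.458, -0.389, 0.002], 0.83), ([0.597, 0.172, 0.281], 0.17)]
side blue_wheel [([0.651, -0.113, 0.102], 0.88), ([0.666, -0.1, 0.106], 0.62)]
side blue_boss [([0.664, -0.101, 0.106], 0.91), ([0.65, -0.111, 0.103], 0.56)]
side blue_hook []
side blue_hook_seat [([0.483, 0.429, 0.253], 0.64)]
side blue_hook_tip [([0.453, 0.429, 0.279], 0.62)]
side blue_chock [([0.647, -0.119, -0.003], 0.69)]
side pos [ 0.36711694 -1.19719455  1.52838495]
top red_wheel [([0.465, -0.388, 0.105], 0.61)]
top red_boss [([0.444, -0.376, 0.103], 0.75), ([0.594, 0.171, 0.286], 0.36)]
top red_hook [([0.635, 0.172, 0.0], 0.69), ([0.427, -0.549, -0.001], 0.68)]
top red_hook_seat []
top red_hook_tip [([0.597, 0.173, 0.286], 0.73)]
top red_chock [([0.439, 0.619, 0.004], 0.67), ([0.468, -0.38
[... 392 characters left out ...]
, 0.22)]
top pos [0.42393895 0.0422427  1.62998036]
{'t': 1.3, 'q': array([ 1.08862542e+00,  1.30389220e-01,  1.48818056e+00,  1.01834463e-05,
        1.52299071e+00, -8.53886345e-02]), 'dq': array([ 0.00062959,  0.00039035,  0.00068008, -0.00192667, -0.00109291,
       -0.00122874]), 'joint_torque': array([-1.04285596e-04, -5.59757495e+01, -4.92054033e+01,  7.67776603e-02,
        2.25413876e-02,  9.43606750e-06]), 'tool_pos': array([0.23184981, 0.55341572, 0.18225235]), 'orientation': array([-6.19184257e-01, -3.07996923e+00, -5.29733912e-05]), 'force': array([0.3452592 , 0.11057387, 0.84423388]), 'wrist_torque': array([-0.01069873, -0.00694342, -0.04168925]), 'opening': 0.0932461093119201}
```

View pics/side0.png

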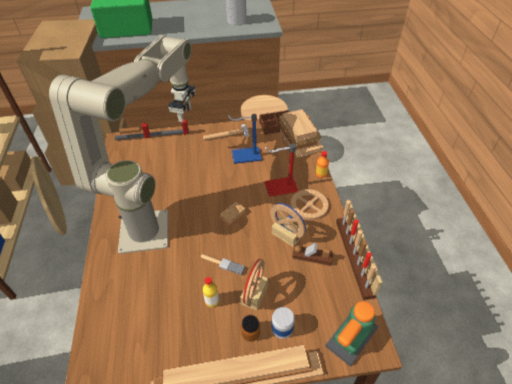

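View pics/top0.png

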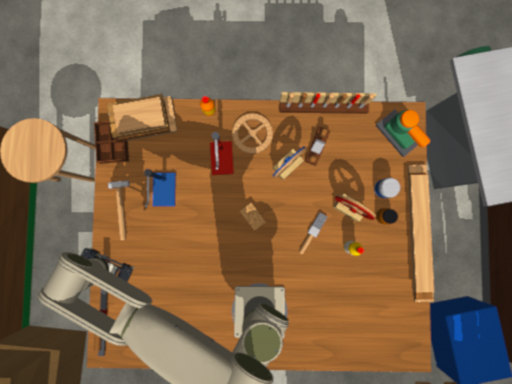

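```bash
cat >> h.py <<'E'
def cloud(c,d):
    m=camera_model(c);K=np.array(m["intrinsics"]);v,u=np.mgrid[:384,:512]
    P=np.stack([(u-K[0,2])/K[0,0]*d,(v-K[1,2])/K[1,1]*d,d],-1)
    return (P-np.array(m["t"]))@np.array(m["R"])
E
python3 - <<'E'
from h import *
# rims of wheels from top: points above z .13 near wheel; hooks bars
d=np.load("topd.npy");X=cloud("top",d)
ds=np.load("sided.npy");Xs=cloud("side",ds)
def fit(P,n):
    c=P[:,:2].mean(0); U,S,V=np.linalg.svd(P[:,:2]-c); t=(P[:,:2]-c)@V[0]
    print(n,len(P),"c",c.round(4),"mid",(c+V[0]*(t.max()+t.min())/2).round(4),"dir",V[0].round(3),np.degrees(np.arctan2(V[0][1],V[0][0])).round(1),"len",np.ptp(t).round(3),"sd",(S[1]/len(P)**.5).round(4),"zmax",np.percentile(P[:,2],98).round(4))
for n,c,z0,z1,r in [("redw",(.463,-.389),.12,.25,.1),("bluew",(.65,-.115),.12,.25,.1),("redhook",(.64,.172),.245,.4,.13),("bluehook",(.5,.432),.245,.4,.13),("redch",(.463,-.389),.05,.066,.1),("bluech",(.65,-.115),.05,.066,.1)]:
  for nm,Y in(("top",X),("side",Xs)):
    m=(np.hypot(Y[...,0]-c[0],Y[...,1]-c[1])<r)&(Y[...,2]>z0)&(Y[...,2]<z1)
    if m.sum()>5: fit(Y[m],n+" "+nm)
E
```

```text
redw top 255 c [ 0.4659 -0.3844] mid [ 0.4627 -0.3898] dir [-0.514 -0.858] -120.9 len 0.175 sd 0.0054 zmax 0.1983
redw side 282 c [ 0.4522 -0.4107] mid [ 0.4593 -0.3992] dir [-0.526 -0.851] -121.7 len 0.173 sd 0.0051 zmax 0.1943
bluew top 186 c [ 0.6442 -0.11  ] mid [ 0.6488 -0.1149] dir [-0.684  0.73 ] 133.2 len 0.171 sd 0.0055 zmax 0.1995
bluew side 319 c [ 0.6498 -0.1284] mid [ 0.6458 -0.1243] dir [ 0.696 -0.718] -45.9 len 0.171 sd 0.0057 zmax 0.1938
redhook top 111 c [0.687  0.1768] mid [0.6668 0.1751] dir [-0.997 -0.08 ] -175.4 len 0.14 sd 0.0055 zmax 0.2823
redhook side 86 c [0.6793 0.1723] mid [0.662  0.1713] dir [-0.998 -0.058] -176.7 len 0.14 sd 0.0064 zmax 0.2806
bluehook top 127 c [0.5403 0.4294] mid [0.5216 0.4295] dir [-1.     0.001] 179.9 len 0.14 sd 0.0056 zmax 0.2838
bluehook side 79 c [0.5387 0.4276] mid [0.5194 0.428 ] dir [-1.     0.017] 179.0 len 0.14 sd 0.0078 zmax 0.2764
redch top 210 c [ 0.4543 -0.3834] mid [ 0.4506 -0.3886] dir [0.57  0.821] 55.2 len 0.15 sd 0.0199 zmax 0.0655
redch side 242 c [ 0.4715 -0.4075] mid [ 0.475  -0.4025] dir [-0.567 -0.824] -124.5 len 0.156 sd 0.0155 zmax 0.0645
bluech top 256 c [ 0.6475 -0.1196] mid [ 0.6484 -0.1206] dir [-0.663  0.748] 131.6 len 0.121 sd 0.0241 zmax 0.0655
bluech side 236 c [ 0.6398 -0.1289] mid [ 0.6367 -0.1256] dir [ 0.692 -0.722] -46.2 len 0.161 sd 0.0201 zmax 0.065
```

Red's painted face looks to about 149° and blue's to about 45°. Both hooks open towards about −x. I'll refine the hook yaw before moving.

```bash
python3 - <<'E'
from h import *
X=cloud("top",np.load("topd.npy"));Xs=cloud("side",np.load("sided.npy"))
for n,c in(("red",(.635,.172)),("blue",(.490,.432))):
  for nm,Y in(("top",X),("side",Xs)):
    dx=Y[...,0]-c[0];dy=Y[...,1]-c[1];z=Y[...,2]
    m=(dx>-.06)&(dx<.065)&(abs(dy)<.03)&(z>.245)&(z<.31)
    P=Y[m]; o=np.argsort(P[:,0])
    k=np.polyfit(P[:,0]-c[0],P[:,1],1); print(n,nm,"bar",len(P),"yaw",np.degrees(np.arctan(k[0])).round(1),"y at seat",k[1].round(4),"xmin",P[:,0].min().round(4), "res",np.std(P[:,1]-np.polyval(k,P[:,0]-c[0])).round(4))
    img=cv2.imread(f"pics/{nm}0.png").astype(int); col=img[...,2]-img[...,0] if n=="red" else img[...,0]-img[...,2]
    m=(abs(dx)<.2)&(abs(dy)<.15)&(z>.008)&(z<.024)&(col>(60 if n=="red" else 40))
    if m.sum()>20:
      r=cv2.minAreaRect((Y[m][:,:2]*1000).astype(np.float32)); print("  plate",m.sum(),np.round(r[0]),np.round(r[1]),round(r[2],1))
for n,c in(("red",(.463,-.389)),("blue",(.65,-.116))):
  for nm,Y in(("top",X),("side",Xs)):
    m=(np.hypot(Y[...,0]-c[0],Y[...,1]-c[1])<.06)&(Y[...,2]>.17)&(Y[...,2]<.21); P=Y[m][:,:2]
    q=P.mean(0);V=np.linalg.svd(P-q)[2];nv=np.array([-V[0][1],V[0][0]]); s=(P-q)@nv
    print(n,nm,len(P),q.round(4),np.degrees(np.arctan2(V[0][1],V[0][0])).round(1),"width",np.percentile(s,[2,98]).round(4))
E
```

```text
red top bar 53 yaw 4.5 y at seat 0.1727 xmin 0.5967 res 0.0022
  plate 1005 [635. 172.] [299. 398.] 89.9
red side bar 45 yaw 6.0 y at seat 0.17 xmin 0.5923 res 0.0038
  plate 504 [636. 171.] [295. 399.] 89.6
blue top bar 63 yaw 0.9 y at seat 0.4295 xmin 0.4517 res 0.0024
  plate 643 [534. 433.] [144.  97.] 1.5
blue side bar 38 yaw -0.4 y at seat 0.4285 xmin 0.4496 res 0.0053
  plate 263 [531. 426.] [145. 102.] 0.3
red top 141 [ 0.465 -0.388] -121.2 width [-0.0078  0.009 ]
red side 141 [ 0.4581 -0.3992] -121.4 width [-0.0096  0.0077]
blue top 123 [ 0.6476 -0.114 ] 133.3 width [-0.008   0.0079]
blue side 131 [ 0.6478 -0.1256] -45.9 width [-0.0091  0.012 ]
```

Emit:
apply_moves(commands=[1.5, -5.2, 2.5, 0, 0, -0.17, 9.3, 1.5, -5.2, 2.5, 0, 0, -0.17, 9.3, 1.5, -5.2, 2.5, 0, 0, -0.17, 9.3, 1.5, -5.2, 2.5, 0, 0, -0.17, 9.3, 2.8, -5.3, 0, 0, 0, -0.17, 9.3, 2.8, -5.3, 0, 0, 0, -0.17, 9.3, 2.8, -5.3, 0, 0, 0, -0.17, 9.3, 2.8, -5.3, 0, 0, 0, -0.17, 9.3], squeeze=50)

```text
t: 2.3
tool_pos: [0.405, 0.1226, 0.2839]
orientation: [-2.452, -1.962, -0.005]
force: [1.4, -0.3, 0.1]
opening: 0.0929
```

Emit:
apply_moves(commands=[0.9, -6.0, 0, 0, 0, -0.04, 9.3, 0.9, -6.0, 0, 0, 0, -0.04, 9.3, 0.9, -6.0, 0, 0, 0, -0.04, 9.3, 0.9, -6.0, 0, 0, 0, -0.04, 9.3, 0.9, -6.0, 0, 0, 0, -0.04, 9.3, 0.9, -6.0, 0, 0, 0, -0.04, 9.3, 0.9, -6.0, 0, 0, 0, -0.04, 9.3, 0.9, -5.5, 0, 0, 0, -0.04, 9.3])

```text
t: 3.3
tool_pos: [0.4775, -0.3679, 0.2858]
orientation: [2.741, 1.524, 0.012]
force: [0.6, 1.1, 0.1]
opening: 0.0931
```

```bash
cat >> h.py <<'E'
def st():
    s=read_state();R=Ro.from_rotvec(s["orientation"]).as_matrix()
    print("t",round(s["t"],2),"pos",s["tool_pos"].round(4),"ythe",np.degrees(np.arctan2(R[1,1],R[0,1])).round(1),"tilt",np.degrees(np.arccos(-R[2,2])).round(1),"z",R[:,2].round(3),"F",s["force"].round(1),"T",s["wrist_torque"].round(2),"op",round(s["opening"],4),"q6",s["q"][5].round(2))
    return s,R
E
python3 -c "
from h import *
st()"
```

```text
t 3.3 pos [ 0.4775 -0.3679  0.2858] ythe -31.9 tilt 0.5 z [ 0.009 -0.001 -1.   ] F [0.6 1.1 0.1] T [-0.06  0.15 -0.  ] op 0.0931 q6 -0.19
```

Emit:
apply_moves(commands=[0, 0.3, -4.5, 0, 0, 0.01, 9.3, 0, 0, -4.5, 0, 0, 0, 9.3, 0, 0, -3.7, 0, 0, 0, 9.3, 0, 0, 0, 0, 0, 0, 9.3])

```text
t: 3.8
tool_pos: [0.4765, -0.3703, 0.1543]
orientation: [2.739, 1.529, 0.011]
force: [0.5, 0.1, 0.6]
opening: 0.0929
```

```bash
python3 - <<'E'
from h import *
st()
ims=[]
for c,(u,v) in(("side",(255,280)),("top",(355,205))):
    p,d=read_camera(c); ims.append(cv2.resize(p[v-50:v+50,u-65:u+65],None,fx=3,fy=3,interpolation=cv2.INTER_CUBIC))
cv2.imwrite("pics/g1.png",np.hstack(ims))
E
```

```text
t 3.8 pos [ 0.4765 -0.3703  0.1543] ythe -31.7 tilt 0.5 z [ 0.009 -0.001 -1.   ] F [0.5 0.1 0.6] T [-0.1   0.09  0.03] op 0.0929 q6 -0.2
```

View pics/g1.png

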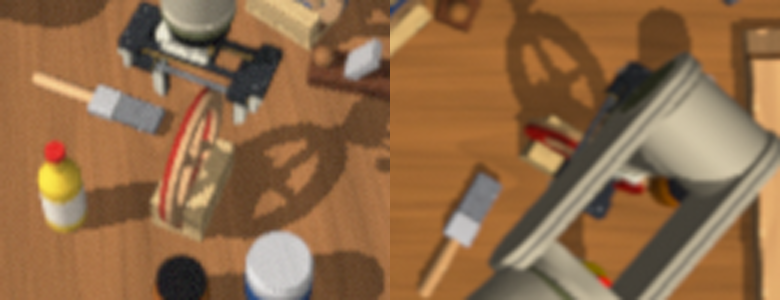

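Emit:
apply_moves(commands=[0.3, 0.6, 0.2, 0, 0, 0.01, 9.3, 0, 0.1, 0, 0, 0, 0, 5, 0, 0, 0, 0, 0, 0, 2.5, 0, 0, 0, 0, 0, 0, 2.5, 0, 0, 0, 0, 0, 0, 2.5])

```text
t: 4.53
tool_pos: [0.4851, -0.3668, 0.1688]
orientation: [2.715, 1.536, 0.02]
force: [0.2, -0.3, 0.2]
opening: 0.0576
```

```bash
python3 -c "
from h import *
st()"
```

```text
t 4.53 pos [ 0.4851 -0.3668  0.1688] ythe -31.0 tilt 1.5 z [ 0.022 -0.013 -1.   ] F [ 0.2 -0.3  0.2] T [-0.07  0.16 -0.03] op 0.0576 q6 -0.19
```

Emit:
apply_moves(commands=[-0.5, 0.3, -0.8, -0.01, 0.02, 0, 4])

```text
t: 4.65
tool_pos: [0.4801, -0.3644, 0.1612]
orientation: [2.715, 1.536, -0.016]
force: [-0.4, -0.7, 0.4]
opening: 0.0477
```

```bash
python3 -c "
from h import *
st();read_camera('top');st();read_camera('top');st()"
```

```text
t 4.65 pos [ 0.4801 -0.3644  0.1612] ythe -31.0 tilt 1.4 z [ 0.002 -0.024 -1.   ] F [-0.4 -0.7  0.4] T [-0.07  0.09  0.02] op 0.0477 q6 -0.18
t 4.7 pos [ 0.4791 -0.363   0.1591] ythe -31.0 tilt 1.3 z [-0.001 -0.023 -1.   ] F [-0.3  0.7 -0.3] T [-0.07  0.11 -0.01] op 0.0438 q6 -0.18
t 4.75 pos [ 0.4792 -0.3627  0.159 ] ythe -30.9 tilt 1.2 z [-0.001 -0.022 -1.   ] F [0.6 0.5 0.4] T [-0.01  0.13 -0.04] op 0.0415 q6 -0.18
```

Emit:
apply_moves(commands=[0, 0, 0, 0.022, 0, 0, 1, 0, 0, 0, 0, 0, 0, 1, 0, 0, 0, 0, 0, 0, 1, 0, 0, 0, 0, 0, 0, 1, 0, 0, 0, 0, 0, 0, 1, 0, 0, 0, 0, 0, 0, 1])

```text
t: 5.5
tool_pos: [0.4791, -0.3626, 0.1586]
orientation: [-2.731, -1.547, -0.0]
force: [1.0, 0.2, -0.1]
opening: 0.0102
```

```bash
python3 -c "
from h import *
st()"
```

```text
t 5.5 pos [ 0.4791 -0.3626  0.1586] ythe -30.9 tilt 0.2 z [-0.001  0.003 -1.   ] F [ 1.   0.2 -0.1] T [-0.02  0.1   0.02] op 0.0102 q6 -0.19
```

```bash
python3 - <<'E'
from h import *
ims=[]
for c,(u,v) in(("side",(255,270)),("top",(355,205))):
    p,d=read_camera(c); ims.append(cv2.resize(p[v-40:v+40,u-50:u+50],None,fx=4,fy=4,interpolation=cv2.INTER_CUBIC))
    m=camera_model(c);K=np.array(m["intrinsics"])
    for P in([.4791,-.3626,.1586],[.463,-.3895,.105],[.463,-.3895,.195]):
        q=K@(np.array(m["R"])@np.array(P)+np.array(m["t"])); print(c,(q[:2]/q[2]-[u-50,v-40])*4)
    if c=="side":
        Y=cloud(c,d);mm=(np.hypot(Y[...,0]-.463,Y[...,1]+.389)<.1)&(Y[...,2]>.17)&(Y[...,2]<.2); print(np.median(Y[mm],0),mm.sum())
cv2.imwrite("pics/g2.png",np.hstack(ims))
st()
E
```

```text
side [208.89796428 145.84510874]
side [196.90796697 200.99926095]
side [195.72766717 151.98203438]
[ 0.45368301 -0.40584372  0.18687366] 139
top [184.13809395 150.49655196]
top [195.8486215  167.92929122]
top [221.66582264 165.93134024]
t 5.6 pos [ 0.4791 -0.3626  0.1586] ythe -30.9 tilt 0.2 z [-0.001  0.003 -1.   ] F [ 0.1 -0.1  0.2] T [-0.04  0.12  0.02] op 0.0099 q6 -0.19
```

View pics/g2.png

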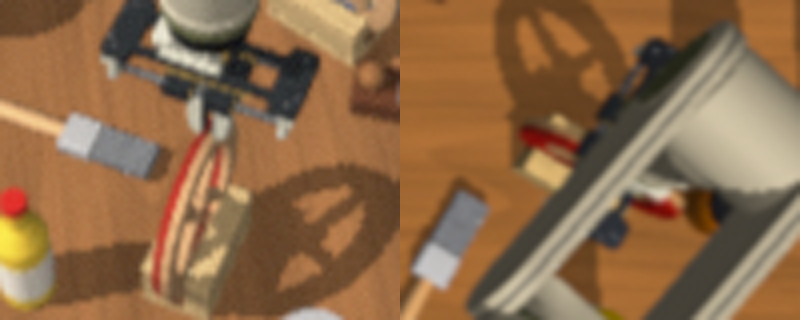

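Emit:
apply_moves(commands=[0, 0, 0, 0, 0, 0, 0, 0, 0, 0, 0, 0, 0, 0, 0, 0, 0, 0, 0, 0, 0])

```text
t: 5.98
tool_pos: [0.4791, -0.3626, 0.1586]
orientation: [-2.731, -1.547, -0.0]
force: [-0.2, -0.3, 0.7]
opening: 0.0003
```

```bash
python3 -c "
from h import *
st()"
```

```text
t 5.97 pos [ 0.4791 -0.3626  0.1586] ythe -30.9 tilt 0.2 z [-0.001  0.002 -1.   ] F [-0.2 -0.3  0.7] T [-0.07  0.11 -0.02] op 0.0003 q6 -0.19
```

```bash
python3 - <<'E'
from h import *
ims=[]
for c,(u,v) in(("side",(255,270)),("top",(355,205))):
    p,d=read_camera(c)
    if c=="side": cv2.imwrite("pics/g3.png",cv2.resize(p[v-35:v+20,u-30:u+30],None,fx=10,fy=10,interpolation=cv2.INTER_NEAREST))
    Y=cloud(c,d)
    s=np.array([.515,.857]);n=np.array([.857,-.515])
    r=Y[...,:2]-[.463,-.3895]; a=r@s;b=r@n
    m=(abs(b)<.03)&(abs(a)<.11)&(Y[...,2]>.11)&(Y[...,2]<.235)
    o=np.argsort(a[m])
    for L,h in zip(range(-100,110,10),range(-90,120,10)):
        k=m&(a*1000>=L)&(a*1000<h)
        if k.sum(): print(c,L,k.sum(),"zmax",Y[...,2][k].max().round(3),"b",np.percentile(b[k],[5,50,95]).round(3),"bgr",p[k].mean(0).round())
E
```

```text
side -100 15 zmax 0.132 b [-0.006  0.002  0.007] bgr [ 84. 115. 183.]
side -90 28 zmax 0.163 b [-0.007  0.002  0.009] bgr [ 88. 121. 189.]
side -80 23 zmax 0.169 b [-0.007  0.004  0.009] bgr [ 84. 117. 188.]
side -70 22 zmax 0.178 b [-0.007  0.002  0.009] bgr [ 87. 121. 194.]
side -60 21 zmax 0.184 b [-0.007  0.002  0.008] bgr [ 91. 126. 202.]
side -50 17 zmax 0.192 b [-0.007  0.003  0.008] bgr [ 90. 126. 195.]
side -40 22 zmax 0.197 b [-0.008  0.004  0.008] bgr [ 86. 120. 188.]
side -30 14 zmax 0.193 b [-0.007  0.001  0.008] bgr [ 79. 110. 179.]
side -20 26 zmax 0.2 b [-0.007  0.003  0.008] bgr [ 83. 116. 176.]
side -10 21 zmax 0.196 b [-0.009  0.     0.007] bgr [ 90. 125. 189.]
side 0 19 zmax 0.197 b [-0.007  0.001  0.007] bgr [ 88. 123. 183.]
side 10 39 zmax 0.233 b [-0.008  0.002  0.009] bgr [114. 144. 181.]
side 20 40 zmax 0.234 b [-0.013  0.004  0.016] bgr [128. 150. 168.]
side 30 6 zmax 0.214 b [0.004 0.006 0.016] bgr [ 77.  98. 128.]
side 40 4 zmax 0.163 b [0.006 0.007 0.008] bgr [ 72.  94. 120.]
side 50 5 zmax 0.164 b [0.004 0.006 0.008] bgr [ 76. 100. 128.]
side 60 9 zmax 0
[... 270 characters left out ...]
05 -0.003  0.01 ] bgr [ 35.  59. 144.]
top -70 12 zmax 0.175 b [-0.006 -0.001  0.009] bgr [ 51.  79. 162.]
top -60 6 zmax 0.18 b [-0.006 -0.004  0.009] bgr [ 83. 101. 162.]
top -50 2 zmax 0.171 b [-0.006 -0.006 -0.005] bgr [106. 120. 150.]
top -40 2 zmax 0.177 b [-0.006 -0.005 -0.005] bgr [127. 144. 164.]
top 30 1 zmax 0.155 b [-0.005 -0.005 -0.005] bgr [37. 52. 93.]
top 40 7 zmax 0.182 b [-0.007 -0.002  0.009] bgr [ 37.  55. 113.]
top 50 16 zmax 0.181 b [-0.007 -0.     0.008] bgr [ 44.  68. 133.]
top 60 17 zmax 0.172 b [-0.006 -0.002  0.008] bgr [ 41.  64. 129.]
top 70 16 zmax 0.161 b [-0.006  0.001  0.008] bgr [ 34.  54. 106.]
top 80 15 zmax 0.142 b [-0.006  0.001  0.009] bgr [27. 42. 91.]
```

View pics/g3.png

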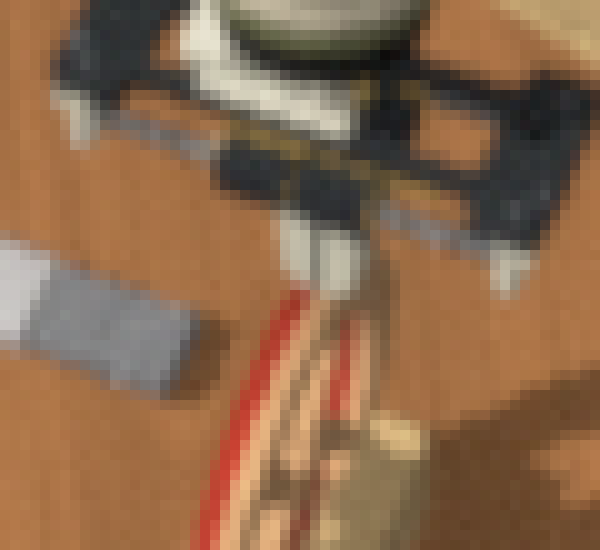

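```bash
python3 - <<'E'
from h import *
p,d=read_camera("side");Y=cloud("side",d)
for v in range(252,274):
    print(v,[ (u,*(Y[v,u]*1000).round().astype(int).tolist()) for u in range(253,263,2)])
E
```

```text
252 [(253, 461, -388, 300), (255, 468, -388, 298), (257, 475, -389, 299), (259, 483, -386, 293), (261, 489, -396, 306)]
253 [(253, 461, -391, 298), (255, 468, -392, 298), (257, 475, -394, 300), (259, 482, -395, 300), (261, 489, -397, 300)]
254 [(253, 460, -397, 302), (255, 467, -399, 302), (257, 474, -401, 304), (259, 482, -396, 294), (261, 487, -405, 307)]
255 [(253, 460, -393, 289), (255, 467, -400, 297), (257, 474, -402, 300), (259, 481, -402, 298), (261, 487, -407, 304)]
256 [(253, 464, -365, 238), (255, 467, -396, 285), (257, 473, -406, 298), (259, 480, -408, 301), (261, 487, -407, 297)]
257 [(253, 464, -363, 230), (255, 466, -401, 286), (257, 473, -402, 286), (259, 480, -409, 295), (261, 487, -408, 293)]
258 [(253, 463, -365, 225), (255, 470, -369, 229), (257, 473, -406, 286), (259, 480, -406, 285), (261, 487, -409, 287)]
259 [(253, 463, -365, 219), (255, 470, -369, 223), (257, 477, -376, 233), (259, 484, -376, 231), (261, 492, -372, 223)]
260 [(253, 463, -366, 213), (255, 470, -371, 220), (257, 477, -374, 223), (259, 484, -375, 223), (261, 493, -367, 209)]
261 [(253, 463, -366
[... 825 characters left out ...]
 460, -389, 194), (255, 467, -392, 198), (257, 475, -384, 183), (259, 489, -339, 106), (261, 497, -340, 106)]
269 [(253, 459, -390, 190), (255, 466, -394, 194), (257, 475, -385, 178), (259, 490, -332, 88), (261, 497, -342, 103)]
270 [(253, 458, -397, 194), (255, 466, -393, 186), (257, 475, -383, 168), (259, 490, -335, 85), (261, 497, -342, 95)]
271 [(253, 458, -398, 190), (255, 466, -400, 190), (257, 477, -373, 142), (259, 489, -341, 87), (261, 497, -339, 82)]
272 [(253, 457, -404, 192), (255, 466, -395, 175), (257, 476, -375, 139), (259, 489, -339, 77), (261, 497, -341, 78)]
273 [(253, 457, -409, 194), (255, 465, -399, 174), (257, 476, -377, 136), (259, 489, -343, 75), (261, 496, -346, 79)]
```

```bash
python3 - <<'E'
from h import *
for c in("side","top"):
    Y=cloud(c,np.load(f"{c}d.npy")); 
    m=(np.hypot(Y[...,0]-.232,Y[...,1]-.553)<.11)&(Y[...,2]>.1)&(Y[...,2]<.33)
    P=Y[m]; P=P[np.argsort(P[:,2])]; print(c,len(P)); print((P[:25]*1000).round().astype(int).tolist())
st()
E
```

```text
side 226
[[212, 502, 215], [250, 596, 216], [256, 593, 218], [261, 599, 219], [245, 593, 219], [246, 597, 222], [218, 489, 224], [257, 592, 225], [218, 496, 225], [251, 592, 225], [208, 495, 227], [213, 493, 228], [242, 597, 229], [209, 499, 231], [263, 592, 231], [263, 601, 231], [204, 498, 231], [214, 497, 232], [204, 490, 232], [252, 590, 233], [220, 500, 235], [248, 597, 235], [258, 586, 236], [220, 490, 236], [247, 587, 236]]
top 178
[[260, 592, 221], [264, 599, 223], [264, 595, 224], [249, 597, 226], [250, 598, 234], [254, 595, 241], [256, 593, 255], [261, 593, 264], [265, 600, 266], [257, 592, 267], [266, 600, 274], [262, 593, 275], [263, 593, 283], [269, 592, 303], [283, 585, 305], [232, 460, 306], [235, 464, 306], [243, 477, 309], [294, 601, 310], [236, 469, 311], [291, 593, 312], [240, 469, 314], [246, 501, 314], [288, 585, 314], [247, 487, 314]]
t 6.12 pos [ 0.4791 -0.3626  0.1586] ythe -30.9 tilt 0.2 z [-0.001  0.002 -1.   ] F [-0.7 -0.1 -0.2] T [-0.07  0.12 -0.06] op 0.0004 q6 -0.19
```

Depth shows the real fingertips about 35 mm above the reported TCP, both at the start and now. The fingers closed just above the rim. I'll open, go lower by that offset and check.

Emit:
apply_moves(commands=[0, 0, 0.5, 0, 0, 0, 6, 0, 0, 0, 0, 0, 0, 6, 0, 0, 0, 0, 0, 0, 6, 0, 0, 0, 0, 0, 0, 6, 0, 0, 0, 0, 0, 0, 6, 0, 0, 0, 0, 0, 0, 6])

```text
t: 6.88
tool_pos: [0.4791, -0.3626, 0.1641]
orientation: [-2.731, -1.547, -0.0]
force: [0.1, -0.7, 0.9]
opening: 0.0559
```

Emit:
apply_moves(commands=[0, 0, -1.8, 0, 0, 0, 6, 0, 0, -1.4, 0, 0, 0, 6, 0, 0, -0.8, 0, 0, 0, 6])

```text
t: 7.25
tool_pos: [0.4789, -0.3624, 0.1211]
orientation: [-2.731, -1.547, -0.0]
force: [-0.6, -0.6, 0.7]
opening: 0.0598
```

```bash
python3 - <<'E'
from h import *
p,d=read_camera("side");s,R=st();Y=cloud("side",d)
q=s["tool_pos"];y=R[:2,1];x=R[:2,0]
r=Y[...,:2]-q[:2];b=r@y;a=r@x
for sg in(-1,1):
    m=(b*sg>.022)&(b*sg<.07)&(abs(a)<.015)&(Y[...,2]>.11)&(Y[...,2]<.25)
    P=np.c_[a[m],b[m],Y[m][:,2]]; P=P[np.argsort(P[:,2])]; print(sg,len(P),(P[:12]*1000).round().astype(int).tolist())
E
```

```text
t 7.3 pos [ 0.4784 -0.362   0.1198] ythe -30.9 tilt 0.3 z [-0.003  0.004 -1.   ] F [ 0.5  0.4 -0.9] T [-0.06  0.11 -0.06] op 0.0602 q6 -0.19
-1 42 [[-9, -30, 156], [-1, -29, 158], [-11, -37, 161], [1, -30, 163], [-11, -33, 164], [-15, -31, 164], [-10, -29, 166], [-11, -41, 167], [-11, -37, 169], [-9, -42, 170], [-9, -29, 171], [-11, -33, 172]]
1 24 [[-9, 33, 159], [-13, 34, 159], [-12, 38, 160], [-11, 42, 161], [-9, 32, 165], [-13, 38, 168], [-13, 42, 171], [-10, 37, 171], [-10, 41, 173], [-9, 45, 174], [-4, 47, 175], [-14, 47, 176]]
```

Emit:
apply_moves(commands=[0, 0, 0.2, 0, 0, 0, 0.5, 0, 0, 0, 0, 0, 0, 0.5, 0, 0, 0, 0, 0, 0, 0.5, 0, 0, 0, 0, 0, 0, 0.5, 0, 0, 0, 0, 0, 0, 0.5, 0, 0, 0, 0, 0, 0, 0.5, 0, 0, 0, 0, 0, 0, 0.5], squeeze=50)

```text
t: 8.18
tool_pos: [0.4789, -0.3624, 0.1229]
orientation: [-2.731, -1.547, -0.0]
force: [0.2, -0.3, -0.6]
opening: 0.0157
```

```bash
python3 -c "
from h import *
st()"
```

```text
t 8.18 pos [ 0.4789 -0.3624  0.1229] ythe -30.9 tilt 0.2 z [-0.001  0.003 -1.   ] F [ 0.2 -0.3 -0.6] T [-0.12  0.05 -0.02] op 0.0157 q6 -0.19
```

Emit:
apply_moves(commands=[0, 0, 1, 0, 0, 0, 0.5, 0, 0, 2, 0, 0, 0, 0.5, 0, 0, 3, 0, 0, 0, 0.5, 0, 0, 4, 0, 0, 0, 0.5, 0, 0, 4, 0, 0, 0, 0.5, 0, 0, 3, 0, 0, 0, 0.5, 0, 0, 2, 0, 0, 0, 0.5])

```text
t: 9.05
tool_pos: [0.4775, -0.3609, 0.3251]
orientation: [-2.732, -1.547, -0.001]
force: [0.3, -0.2, -1.7]
opening: 0.0158
```

```bash
cat >> h.py <<'E'
def wheel(col,near,rad=.13):
    # hub estimate and painted dir from the networks, both cameras
    for c in("side","top"):
        read_camera(c)
        for q in(col+"_wheel",col+"_boss"):
            r=[w(x["point"],c) for x in spot_point(q,c)[:3]]
            r=[x.round(4).tolist() for x in r if np.linalg.norm(x-near)<rad]
            print(c,q,r[:2])
E
python3 -c "
from h import *
s,R=st(); wheel('red',s['tool_pos']-[.016,.027,.018])"
```

```text
t 9.05 pos [ 0.4775 -0.3609  0.3251] ythe -30.9 tilt 0.1 z [-0.001  0.002 -1.   ] F [ 0.3 -0.2 -1.7] T [-0.06  0.05 -0.05] op 0.0158 q6 -0.19
side red_wheel [[0.4614, -0.3867, 0.307]]
side red_boss [[0.4449, -0.3768, 0.3078]]
top red_wheel [[0.4633, -0.3902, 0.3057]]
top red_boss [[0.4446, -0.3758, 0.3026]]
```

Emit:
apply_moves(commands=[0.3, 2.5, 0, 0, 0, 0.05, 0.5, 0.5, 4, 0, 0, 0, 0.08, 0.5, 0.5, 5, 0, 0, 0, 0.08, 0.5, 0.6, 5, 0, 0, 0, 0.08, 0.5, 0.6, 5, 0, 0, 0, 0.08, 0.5, 0.6, 5, 0, 0, 0, 0.08, 0.5, 0.6, 5, 0, 0, 0, 0.08, 0.5, 0.6, 5, 0, 0, 0, 0.06, 0.5])

```text
t: 10.35
tool_pos: [0.5131, 0.0144, 0.3047]
orientation: [-2.134, -2.27, 0.026]
force: [0.7, 0.3, -2.6]
opening: 0.0155
```

```bash
python3 -c "
from h import *
st()"
```

```text
t 10.35 pos [0.5131 0.0144 0.3047] ythe 3.5 tilt 1.8 z [-0.03   0.005 -1.   ] F [ 0.7  0.3 -2.6] T [ 0.04  0.01 -0.02] op 0.0155 q6 -0.14
```

Emit:
apply_moves(commands=[1.0, 4.5, 0, 0, -0.03, 0.01, 0.5, 1.0, 4, 0, 0, 0, 0, 0.5, 0.8, 4, 0, 0, 0, 0, 0.5, 0.6, 2.5, 0, 0, 0, 0, 0.5, 0, 1.0, 0, 0, 0, 0, 0.5, 0, 0, 0, 0, 0, 0, 0.5])

```text
t: 11.1
tool_pos: [0.5425, 0.1825, 0.2947]
orientation: [-2.124, -2.297, 0.013]
force: [-0.2, -0.8, -2.4]
opening: 0.0154
```

```bash
python3 -c "
from h import *
read_camera('top');s,R=st(); wheel('red',s['tool_pos']-[.0,.031,.018])"
```

```text
t 11.15 pos [0.5425 0.182  0.2947] ythe 4.5 tilt 0.9 z [-0.015  0.003 -1.   ] F [-0.2  0.7 -3.4] T [-0.03  0.06 -0.03] op 0.0157 q6 0.15
side red_wheel [[0.545, 0.1513, 0.2724]]
side red_boss [[0.525, 0.144, 0.2757]]
top red_wheel [[0.5497, 0.1475, 0.278]]
top red_boss [[0.5245, 0.1452, 0.2769]]
```

Emit:
apply_moves(commands=[0.2, 1.5, -2.2, 0, -0.015, 0, 0.5, 0, 0, -2.0, 0, 0, 0, 0.5, 0, 0, 0, 0, 0, 0, 0.5])

```text
t: 11.82
tool_pos: [0.5457, 0.1953, 0.2536]
orientation: [2.137, 2.302, 0.008]
force: [-0.5, 1.1, -2.6]
opening: 0.0156
```

```bash
python3 - <<'E'
from h import *
p,d=read_camera("side");s,R=st(); wheel('red',s['tool_pos']-[.0,.031,.018])
ims=[]
for c in("side","top"):
    p,d=read_camera(c); Y=cloud(c,d)
    r=Y[...,:2]-[.634,.1727];h=np.array([.997,.078]);a=r@h;b=r@[-.078,.997]
    m=(a>-.10)&(a<-.06)&(abs(b)<.11)&(Y[...,2]>.13)&(Y[...,2]<.34)
    print(c,m.sum(),"a",np.percentile(a[m],[5,50,95]).round(3),"rim top z",np.sort(Y[...,2][m&(abs(b)<.012)])[-6:].round(3))
    if c=="side":
        v,u=np.argwhere(m).mean(0).astype(int)
        cv2.imwrite("pics/r1.png",cv2.resize(p[v-40:v+40,u-50:u+60],None,fx=7,fy=7,interpolation=cv2.INTER_CUBIC))
E
```

```text
t 11.88 pos [0.5462 0.1954 0.2549] ythe 4.3 tilt 0.4 z [ 0.005  0.004 -1.   ] F [ 0.2  0.  -1.8] T [ 0.01  0.07 -0.  ] op 0.0153 q6 0.18
side red_wheel [[0.5504, 0.1629, 0.2318]]
side red_boss [[0.5295, 0.1569, 0.2341]]
top red_wheel [[0.5529, 0.1634, 0.2398]]
top red_boss [[0.5324, 0.1625, 0.2362]]
side 324 a [-0.095 -0.089 -0.074] rim top z [0.326 0.326 0.327 0.329 0.331 0.339]
top 148 a [-0.09  -0.086 -0.077] rim top z []
```

View pics/r1.png

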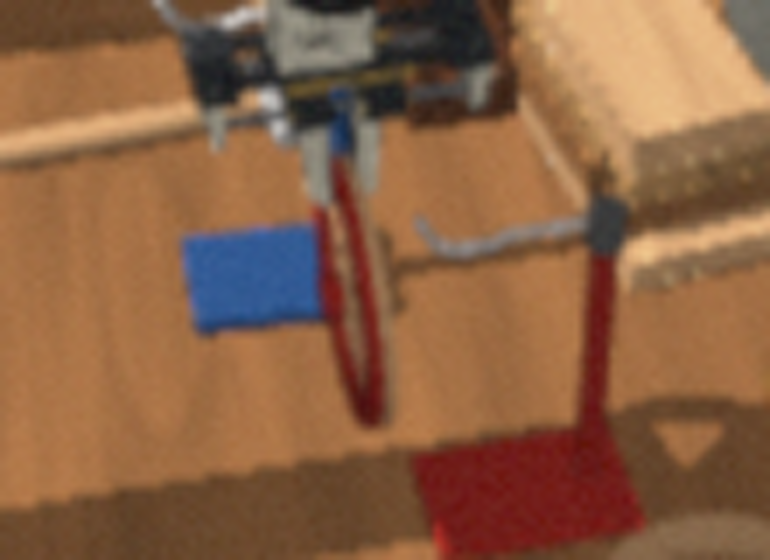

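Emit:
apply_moves(commands=[0, 0.2, -0.7, 0, 0, 0, 0.5, 1.5, 0.1, 0, 0, 0, 0, 0.5, 1.5, 0.1, 0, 0, 0, 0, 0.5, 0, 0, 0, 0, 0, 0, 0.5])

```text
t: 12.78
tool_pos: [0.5773, 0.2007, 0.2478]
orientation: [2.135, 2.302, 0.013]
force: [-0.3, -0.4, -2.4]
opening: 0.0159
```

```bash
python3 - <<'E'
from h import *
read_camera("side");s,R=st(); wheel('red',s['tool_pos']-[.0,.031,.018])
E
```

```text
t 12.82 pos [0.5769 0.2008 0.2478] ythe 4.3 tilt 0.5 z [ 0.007  0.005 -1.   ] F [ 0.1  0.2 -2.7] T [0.   0.11 0.01] op 0.0154 q6 0.17
side red_wheel [[0.5823, 0.1685, 0.2289]]
side red_boss [[0.5611, 0.1618, 0.2282]]
top red_wheel [[0.6392, 0.178, 0.2601]]
top red_boss [[0.563, 0.1642, 0.2324]]
```

Emit:
apply_moves(commands=[1.7, 0.1, 0, 0, 0, 0, 0.5, 1.7, 0.1, 0, 0, 0, 0, 0.5, 1.3, 0.1, 0, 0, 0, 0, 0.5, 0, 0, 0, 0, 0, 0, 0.5])

```text
t: 13.62
tool_pos: [0.6244, 0.2041, 0.2499]
orientation: [2.133, 2.302, 0.017]
force: [-0.0, -0.1, -1.8]
opening: 0.0158
```

```bash
python3 - <<'E'
from h import *
read_camera("side");s,R=st(); wheel('red',s['tool_pos']-[.0,.031,.018])
p,d=read_camera("side")
cv2.imwrite("pics/r2.png",cv2.resize(p[125:205,240:350],None,fx=7,fy=7,interpolation=cv2.INTER_CUBIC))
E
```

```text
t 13.68 pos [0.624  0.2041 0.25  ] ythe 4.4 tilt 0.6 z [ 0.01   0.005 -1.   ] F [ 0.5  0.6 -2.3] T [-0.03  0.03 -0.02] op 0.0158 q6 0.16
side red_wheel [[0.6304, 0.1715, 0.2277]]
side red_boss [[0.6077, 0.1674, 0.2311]]
top red_wheel [[0.6296, 0.1709, 0.2342]]
top red_boss [[0.6054, 0.1695, 0.2303]]
```

View pics/r2.png

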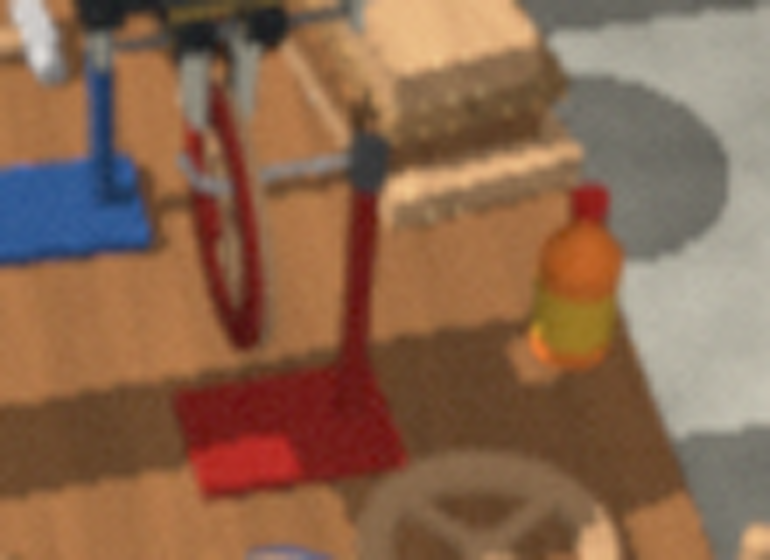

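Emit:
apply_moves(commands=[0.4, 0, -1.0, 0, -0.01, 0, 0.5, 0, 0, -1.2, 0, 0, 0, 0.5, 0, 0, -0.6, 0, 0, 0, 0.5, 0, 0, 0, 0, 0, 0, 0.5])

```text
t: 14.52
tool_pos: [0.6274, 0.2041, 0.2193]
orientation: [2.128, 2.297, 0.027]
force: [0.1, -0.8, -1.8]
opening: 0.0156
```

```bash
python3 - <<'E'
from h import *
read_camera("side");s,R=st(); wheel('red',s['tool_pos']-[.0,.031,.018])
E
```

```text
t 14.57 pos [0.6275 0.2041 0.2196] ythe 4.4 tilt 1.2 z [ 0.02   0.005 -1.   ] F [ 0.6 -0.  -3.2] T [-0.02  0.1  -0.01] op 0.0157 q6 0.16
side red_wheel []
side red_boss [[0.6134, 0.1664, 0.1976]]
top red_wheel [[0.6334, 0.1689, 0.2041]]
top red_boss [[0.6139, 0.1711, 0.2003]]
```

Emit:
apply_moves(commands=[0.1, 0, -0.4, 0, 0.02, 0, 0.5, 0, 0, -0.3, 0, 0, 0, 0.5, 0, 0, 0, 0, 0, 0, 0.5])

```text
t: 15.25
tool_pos: [0.6296, 0.2043, 0.2138]
orientation: [-2.133, -2.302, -0.008]
force: [1.2, 0.2, -1.9]
opening: 0.0156
```

```bash
python3 -c "
from h import *
st()"
```

```text
t 15.25 pos [0.6296 0.2043 0.2138] ythe 4.4 tilt 0.3 z [ 0.001  0.006 -1.   ] F [ 1.2  0.2 -1.9] T [0.05 0.07 0.  ] op 0.0156 q6 0.16
```

Emit:
apply_moves(commands=[0, 0, -0.3, 0, 0, 0, 0.5, 0, 0, 0, 0, 0, 0, 0.5])

```text
t: 15.5
tool_pos: [0.6301, 0.2044, 0.2121]
orientation: [-2.134, -2.303, -0.01]
force: [-0.8, -1.0, -1.0]
opening: 0.0156
```

```bash
python3 -c "
from h import *
st()"
```

```text
t 15.5 pos [0.6301 0.2044 0.2121] ythe 4.4 tilt 0.4 z [ 0.003  0.006 -1.   ] F [-0.8 -1.  -1. ] T [-0.05  0.12 -0.06] op 0.0156 q6 0.16
```

Emit:
apply_moves(commands=[0, 0, -0.2, 0, 0, 0, 0.5, 0, 0, 0, 0, 0, 0, 0.5])

```text
t: 15.75
tool_pos: [0.6304, 0.2045, 0.2121]
orientation: [-2.134, -2.304, -0.013]
force: [-1.3, 0.8, -1.6]
opening: 0.0156
```

```bash
python3 - <<'E'
from h import *
s,R=st(); wheel('red',s['tool_pos']-[.0,.031,.018]); st()
E
```

```text
t 15.75 pos [0.6304 0.2045 0.2121] ythe 4.4 tilt 0.5 z [ 0.005  0.007 -1.   ] F [-1.3  0.8 -1.6] T [0.   0.05 0.  ] op 0.0156 q6 0.16
side red_wheel [[0.6367, 0.1697, 0.1958]]
side red_boss [[0.6139, 0.1672, 0.1933]]
top red_wheel [[0.6354, 0.1716, 0.1971]]
top red_boss [[0.613, 0.1706, 0.1921]]
t 16.05 pos [0.6306 0.2046 0.2119] ythe 4.4 tilt 0.5 z [ 0.005  0.007 -1.   ] F [-1.1  0.2  3.6] T [-0.1   0.18  0.  ] op 0.0156 q6 0.16
```

Emit:
apply_moves(commands=[0, 0, 0, 0, 0, 0, 4.0, 0, 0, 0, 0, 0, 0, 4.0, 0, 0, 0, 0, 0, 0, 4.0, 0, 0, 0, 0, 0, 0, 4.0])

```text
t: 16.55
tool_pos: [0.6304, 0.2044, 0.2109]
orientation: [-2.134, -2.304, -0.012]
force: [-0.4, -0.5, -0.4]
opening: 0.0396
```

```bash
python3 - <<'E'
from h import *
s,R=st(); wheel('red',s['tool_pos']-[.0,.031,.018])
E
```

```text
t 16.55 pos [0.6304 0.2044 0.2109] ythe 4.4 tilt 0.4 z [ 0.004  0.006 -1.   ] F [-0.4 -0.5 -0.4] T [-0.1   0.09  0.01] op 0.0396 q6 0.16
side red_wheel [[0.6338, 0.1796, 0.1914]]
side red_boss [[0.6168, 0.1739, 0.1892]]
top red_wheel [[0.6375, 0.1704, 0.1937]]
top red_boss [[0.6132, 0.1716, 0.1914]]
```

Emit:
apply_moves(commands=[0, 0, 1.5, 0, 0, 0, 5, 0, 0, 3, 0, 0, 0, 5, 0, 0, 4, 0, 0, 0, 5, 0, 0, 3, 0, 0, 0, 5, -0.5, 0, 0, 0, 0, -0.15, 7, -0.5, -1, 0, 0, 0, -0.17, 7, 0, -2, 0, 0, 0, -0.17, 7, 0, -2, 0, 0, 0, -0.17, 7])

```text
t: 17.85
tool_pos: [0.6202, 0.1548, 0.3403]
orientation: [2.774, 1.462, 0.025]
force: [0.2, 0.2, 0.5]
opening: 0.07
```

```bash
python3 - <<'E'
from h import *
s,R=st(); wheel('red',np.array([.635,.172,.194]))
E
```

```text
t 17.85 pos [0.6202 0.1548 0.3403] ythe -34.4 tilt 1.0 z [ 0.017  0.003 -1.   ] F [0.2 0.2 0.5] T [-0.04  0.08  0.02] op 0.07 q6 0.77
side red_wheel [[0.6321, 0.1759, 0.1912]]
side red_boss [[0.6112, 0.171, 0.1905]]
top red_wheel [[0.6349, 0.1778, 0.1931]]
top red_boss [[0.6161, 0.1761, 0.1893]]
```

Emit:
apply_moves(commands=[0.1, -3, 0, 0, 0, -0.17, 7, 0.1, -3, 0, 0, 0, -0.17, 7, 0.1, -3, 0, 0, 0, -0.17, 7, 0.1, -3, 0, 0, 0, -0.17, 7, 0.1, -3, 0, 0, 0, -0.17, 7, 0.1, -3, 0, 0, 0, -0.17, 7, 0.1, -3, 0, 0, 0, -0.17, 7, 0, -2, 0, 0, 0, -0.17, 7])

```text
t: 19.15
tool_pos: [0.627, -0.0716, 0.3375]
orientation: [3.071, -0.61, 0.011]
force: [1.2, -0.1, -0.2]
opening: 0.07
```

```bash
python3 -c "
from h import *
st()"
```

```text
t 19.15 pos [ 0.627  -0.0716  0.3375] ythe -112.5 tilt 0.7 z [ 0.005 -0.011 -1.   ] F [ 1.2 -0.1 -0.2] T [0.06 0.14 0.02] op 0.07 q6 1.77
```

Emit:
apply_moves(commands=[0, -1, -4, 0.01, 0, -0.16, 6.5, 0, -0.8, -4, 0, 0, -0.16, 6.5, 0, -0.2, -3.5, 0, 0, -0.09, 6.5, 0, 0, -3, 0, 0, 0, 6.5, 0, 0, 0, 0, 0, 0, 6.5])

```text
t: 19.77
tool_pos: [0.6275, -0.0901, 0.1886]
orientation: [2.888, -1.231, 0.006]
force: [0.3, 0.6, 0.4]
opening: 0.0652
```

```bash
python3 - <<'E'
from h import *
read_camera("side");st(); wheel('blue',np.array([.649,-.115,.105]))
E
```

```text
t 19.82 pos [ 0.6286 -0.0903  0.1907] ythe -136.2 tilt 0.4 z [ 0.006 -0.004 -1.   ] F [ 0.1  0.5 -0.6] T [0.1  0.16 0.02] op 0.065 q6 2.15
side blue_wheel [[0.6511, -0.1122, 0.102]]
side blue_boss [[0.648, -0.1191, -0.0014]]
top blue_wheel [[0.6519, -0.1242, 0.1083]]
top blue_boss [[0.6666, -0.0996, 0.1048]]
```

Emit:
apply_moves(commands=[0, -0.1, -2.5, 0, 0, 0, 6.5, 0, 0, -2.5, 0, 0, 0, 6.5, 0, 0, -1.3, 0, 0, 0, 6.5, 0, 0, 0, 0, 0, 0, 6.5])

```text
t: 20.62
tool_pos: [0.6329, -0.0929, 0.1341]
orientation: [-2.888, 1.233, -0.031]
force: [-0.1, 0.2, 0.4]
opening: 0.065
```

```bash
python3 - <<'E'
from h import *
read_camera("side");st()
E
```

```text
t 20.68 pos [ 0.6334 -0.0931  0.135 ] ythe -136.2 tilt 1.2 z [ 0.02  -0.007 -1.   ] F [ 0.3 -1.2  1. ] T [ 0.03  0.11 -0.01] op 0.0648 q6 2.15
```

Emit:
apply_moves(commands=[-0.5, 0, -1.2, 0.007, 0.02, 0, 6.5])

```text
t: 20.8
tool_pos: [0.6298, -0.0933, 0.1253]
orientation: [-2.889, 1.233, -0.005]
force: [-0.1, 0.2, 0.6]
opening: 0.0651
```

```bash
python3 - <<'E'
from h import *
read_camera("side");read_camera("side");st()
E
```

```text
t 20.9 pos [ 0.6276 -0.0931  0.1219] ythe -136.3 tilt 0.1 z [-0.003  0.    -1.   ] F [ 0.3 -0.4 -0.7] T [0.02 0.18 0.  ] op 0.0649 q6 2.15
```

Emit:
apply_moves(commands=[0, 0, 0, 0, 0, 0, 0.5, 0, 0, 0, 0, 0, 0, 0.5, 0, 0, 0, 0, 0, 0, 0.5, 0, 0, 0, 0, 0, 0, 0.5, 0, 0, 0, 0, 0, 0, 0.5, 0, 0, 0, 0, 0, 0, 0.5, 0, 0, 0, 0, 0, 0, 0.5])

```text
t: 21.78
tool_pos: [0.6277, -0.0937, 0.1228]
orientation: [2.887, -1.234, -0.003]
force: [-0.1, -0.5, 1.4]
opening: 0.0156
```

```bash
python3 -c "
from h import *
st()"
```

```text
t 21.77 pos [ 0.6277 -0.0937  0.1228] ythe -136.3 tilt 0.1 z [-0.002 -0.001 -1.   ] F [-0.1 -0.5  1.4] T [-0.05  0.31 -0.05] op 0.0156 q6 2.15
```

Emit:
apply_moves(commands=[0, 0, 1, 0, 0, 0, 0.5, 0, 0, 2, 0, 0, 0, 0.5, 0, 0, 3, 0, 0, 0, 0.5, 0, 0, 4, 0, 0, 0, 0.5, 0, 0, 4, 0, 0, 0, 0.5, 0, 0, 3, 0, 0, 0, 0.5, -1.5, 0, 2, 0, 0, 0.05, 0.5, -3, 0, 0, 0, 0, 0.08, 0.5])

```text
t: 22.78
tool_pos: [0.5819, -0.0922, 0.3278]
orientation: [-2.965, 1.037, -0.006]
force: [-0.6, -0.3, -2.3]
opening: 0.0154
```

```bash
python3 -c "
from h import *
s,R=st();wheel('blue',s['tool_pos']+[.021,-.021,-.018])"
```

```text
t 22.77 pos [ 0.5819 -0.0922  0.3278] ythe -128.6 tilt 0.2 z [ 0.004 -0.001 -1.   ] F [-0.6 -0.3 -2.3] T [ 0.1   0.22 -0.01] op 0.0154 q6 2.0
side blue_wheel [[0.6085, -0.1068, 0.3079]]
side blue_boss [[0.6185, -0.0908, 0.3108]]
top blue_wheel [[0.608, -0.1156, 0.3086]]
top blue_boss []
```

Emit:
apply_moves(commands=[-4, 1, 0, 0, 0, 0.14, 0.5, -4, 2, 0, 0, 0, 0.16, 0.5, -4, 2.5, 0, 0, 0, 0.16, 0.5, -3, 3.5, 0, 0, 0, 0.16, 0.5, -1, 4, 0, 0, 0, 0.16, 0.5, 0, 4, 0, 0, 0, 0.16, 0.5, 0, 4, 0, 0, 0, 0.16, 0.5, 0, 4, 0, 0, 0, 0.16, 0.5])

```text
t: 24.08
tool_pos: [0.4189, 0.1633, 0.3202]
orientation: [2.991, 0.946, -0.011]
force: [0.3, 0.3, -2.2]
opening: 0.0153
```

```bash
python3 -c "
from h import *
s,R=st()"
```

```text
t 24.07 pos [0.4189 0.1633 0.3202] ythe -54.9 tilt 0.5 z [-0.006 -0.006 -1.   ] F [ 0.3  0.3 -2.2] T [-0.1   0.2   0.06] op 0.0153 q6 1.22
```

Emit:
apply_moves(commands=[-0.8, 2.5, 0, 0, 0, 0.16, 0.5, -0.8, 2.5, 0, 0, 0, 0.16, 0.5, -0.4, 3, 0, 0, 0, 0.16, 0.5, 0, 3.5, 0, 0, 0, 0.16, 0.5, 0, 4, 0, 0, 0, 0.16, 0.5, 0, 4, 0, 0, 0, 0.12, 0.5, 0, 2.5, 0, 0, 0, 0, 0.5, 0, 0, 0, 0, 0, 0, 0.5])

```text
t: 25.08
tool_pos: [0.3987, 0.3959, 0.3169]
orientation: [2.221, 2.212, -0.018]
force: [0.5, -0.9, -2.2]
opening: 0.0155
```

```bash
python3 -c "
from h import *
read_camera('top');s,R=st();wheel('blue',s['tool_pos']+[0,.03,-.018])"
```

```text
t 25.12 pos [0.3988 0.395  0.317 ] ythe -0.3 tilt 0.8 z [-0.003 -0.013 -1.   ] F [ 1.  -0.1 -2.8] T [-0.15  0.07 -0.01] op 0.0158 q6 0.7
side blue_wheel [[0.4011, 0.4301, 0.2949]]
side blue_boss [[0.3811, 0.4267, 0.2998]]
top blue_wheel [[0.4903, 0.4313, 0.2594], [0.4057, 0.4221, 0.2992]]
top blue_boss [[0.3801, 0.4246, 0.301]]
```

Emit:
apply_moves(commands=[0, 0.4, -3, 0.013, 0, 0.02, 0.5, 0, 0, -2.5, 0, 0, 0, 0.5, 0, 0, -1, 0, 0, 0, 0.5, 0, 0, 0, 0, 0, 0, 0.5])

```text
t: 25.92
tool_pos: [0.4007, 0.3961, 0.2543]
orientation: [-2.209, -2.232, -0.008]
force: [0.6, 0.1, -1.7]
opening: 0.0158
```

```bash
python3 -c "
from h import *
read_camera('top');s,R=st();wheel('blue',s['tool_pos']+[0,.03,-.018])"
```

```text
t 25.98 pos [0.4009 0.3963 0.255 ] ythe 0.6 tilt 0.3 z [ 0.004  0.005 -1.   ] F [ 0.4  0.4 -1.9] T [-0.1   0.04 -0.02] op 0.0157 q6 0.68
side blue_wheel [[0.4031, 0.4306, 0.235]]
side blue_boss [[0.3782, 0.4316, 0.2408]]
top blue_wheel [[0.4026, 0.4215, 0.2376]]
top blue_boss []
```

Emit:
apply_moves(commands=[0, 0.3, -0.7, 0, 0, 0, 0.5, 1.7, 0, 0, 0, 0, 0, 0.5, 1.7, 0, 0, 0, 0, 0, 0.5, 0, 0, 0, 0, 0, 0, 0.5])

```text
t: 26.78
tool_pos: [0.4381, 0.4002, 0.248]
orientation: [-2.209, -2.233, -0.012]
force: [0.1, -0.8, -1.6]
opening: 0.0154
```

```bash
python3 - <<'E'
from h import *
read_camera('top');s,R=st();wheel('blue',s['tool_pos']+[0,.03,-.018])
p,d=read_camera("side")
cv2.imwrite("pics/b1.png",cv2.resize(p[95:175,205:315],None,fx=7,fy=7,interpolation=cv2.INTER_CUBIC))
E
```

```text
t 26.82 pos [0.4376 0.4003 0.2481] ythe 0.6 tilt 0.4 z [ 0.005  0.006 -1.   ] F [-0.9  0.  -1.9] T [-0.17  0.06 -0.  ] op 0.016 q6 0.64
side blue_wheel [[0.4413, 0.4369, 0.2256]]
side blue_boss [[0.4168, 0.4354, 0.2294]]
top blue_wheel [[0.4378, 0.4269, 0.231]]
top blue_boss []
```

View pics/b1.png

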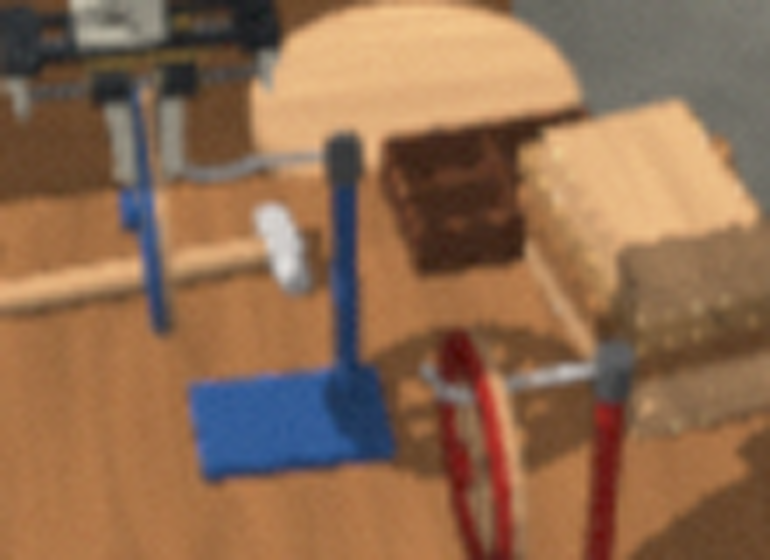

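Emit:
apply_moves(commands=[1.6, 0, 0, 0, 0, 0, 0.5, 1.6, 0, 0, 0, 0, 0, 0.5, 1.5, 0, 0, 0, 0, 0, 0.5, 0, 0, 0, 0, 0, 0, 0.5])

```text
t: 27.68
tool_pos: [0.4872, 0.4006, 0.2488]
orientation: [-2.207, -2.235, -0.015]
force: [0.2, -0.6, -2.1]
opening: 0.0158
```

```bash
python3 - <<'E'
from h import *
read_camera('top');s,R=st();wheel('blue',s['tool_pos']+[0,.03,-.018])
p,d=read_camera("side")
cv2.imwrite("pics/b2.png",cv2.resize(p[95:175,205:315],None,fx=7,fy=7,interpolation=cv2.INTER_CUBIC))
E
```

```text
t 27.73 pos [0.4866 0.4007 0.2488] ythe 0.7 tilt 0.5 z [ 0.006  0.007 -1.   ] F [-0.1 -0.4 -2.6] T [-0.16  0.12  0.02] op 0.0158 q6 0.59
side blue_wheel [[0.4892, 0.4381, 0.2281]]
side blue_boss [[0.466, 0.4347, 0.2317]]
top blue_wheel [[0.4862, 0.4281, 0.2326]]
top blue_boss [[0.4645, 0.4365, 0.2286]]
```

View pics/b2.png

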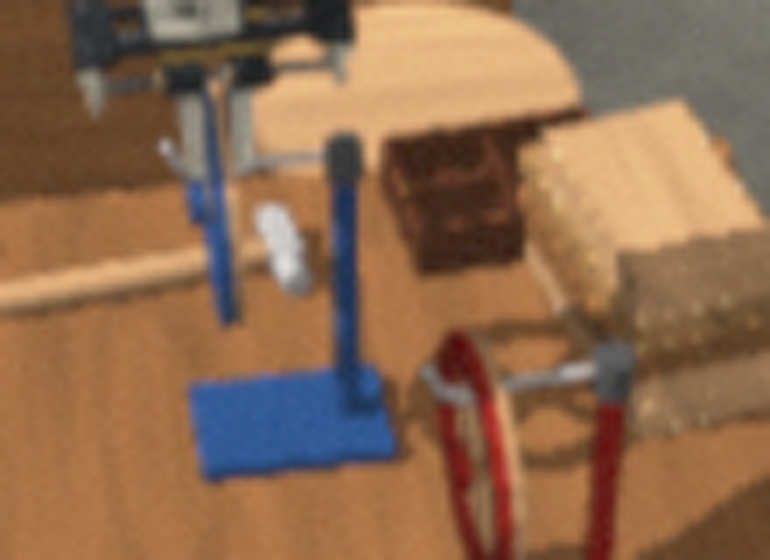

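Emit:
apply_moves(commands=[0.2, 0, -1.0, 0, 0.006, 0, 0.5, 0, 0, -1.2, 0, 0, 0, 0.5, 0, 0, -0.6, 0, 0, 0, 0.5, 0, 0, 0, 0, 0, 0, 0.5, 0.1, 0, -0.5, 0, 0, 0, 0.5, 0, 0, 0, 0, 0, 0, 0.5])

```text
t: 28.82
tool_pos: [0.4878, 0.401, 0.2134]
orientation: [-2.201, -2.234, -0.007]
force: [-0.1, -0.9, -2.8]
opening: 0.0157
```

```bash
python3 - <<'E'
from h import *
read_camera('top');s,R=st();wheel('blue',s['tool_pos']+[0,.03,-.018])
E
```

```text
t 28.88 pos [0.488  0.4012 0.2139] ythe 0.9 tilt 0.4 z [-0.     0.007 -1.   ] F [-0.5  0.4 -3. ] T [-0.1   0.06  0.  ] op 0.0154 q6 0.59
side blue_wheel [[0.4914, 0.4397, 0.193]]
side blue_boss [[0.4675, 0.437, 0.1982]]
top blue_wheel [[0.4919, 0.4275, 0.1961]]
top blue_boss [[0.4693, 0.4302, 0.1967]]
```

Emit:
apply_moves(commands=[0, 0, -0.3, 0, 0, 0, 0.5, 0, 0, -0.2, 0, 0, 0, 0.5])

```text
t: 29.42
tool_pos: [0.4885, 0.4016, 0.2111]
orientation: [-2.201, -2.235, -0.012]
force: [-4.3, -5.7, 11.7]
opening: 0.0156
```

```bash
python3 - <<'E'
from h import *
for i in range(4): read_camera('top')
st()
E
```

```text
t 29.62 pos [0.4885 0.4016 0.2112] ythe 0.9 tilt 0.5 z [ 0.002  0.009 -1.   ] F [-2.1 -3.5  5.1] T [-0.35  0.53  0.11] op 0.0154 q6 0.59
```

Emit:
apply_moves(commands=[0, 0, 0, 0, 0, 0, 4.0, 0, 0, 0, 0, 0, 0, 4.0, 0, 0, 0, 0, 0, 0, 4.0, 0, 0, 0, 0, 0, 0, 4.0])

```text
t: 30.12
tool_pos: [0.4889, 0.402, 0.2117]
orientation: [-2.202, -2.235, -0.015]
force: [-0.4, 0.5, 0.7]
opening: 0.0401
```

Emit:
apply_moves(commands=[0, 0, 1.5, 0, 0, 0, 4, 0, 0, 3, 0, 0, 0, 4, 0, 0, 4, 0, 0, 0, 4, 0, 0, 4, 0, 0, 0, 4, 0, -4, 2, 0, 0, 0, 4, -3, -4, 0, 0, 0, 0, 4, -3, -4, 0, 0, 0, 0, 4, 0, 0, 0, 0, 0, 0, 4])

```text
t: 31.12
tool_pos: [0.4266, 0.2786, 0.3684]
orientation: [-2.203, -2.237, -0.023]
force: [1.1, -0.5, 0.6]
opening: 0.0401
```

```bash
python3 - <<'E'
from h import *
s,R=st()
wheel('red',np.array([.635,.172,.194]));wheel('blue',np.array([.489,.43,.194]))
for c in("side","top"):
    p,d=read_camera(c);Y=cloud(c,d)
    if c=="side": cv2.imwrite("pics/f.png",cv2.resize(p[95:205,205:355],None,fx=5,fy=5,interpolation=cv2.INTER_CUBIC))
    for n,S in(("red",(.634,.1727)),("blue",(.4885,.43))):
        a=Y[...,0]-S[0];b=Y[...,1]-S[1];z=Y[...,2]
        m=(abs(a)<.03)&(abs(b)<.1)&(z>.09)&(z<.245)
        k=np.polyfit(b[m],a[m],1); l=np.polyfit(z[m],a[m],1); print(c,n,m.sum(),"yaw",np.degrees(-np.arctan(k[0])).round(1),"lean",np.degrees(np.arctan(l[0])).round(1),"zmin",z[m].min().round(3),"y range",np.percentile(Y[...,1][m],[1,99]).round(3))
E
```

```text
t 31.12 pos [0.4266 0.2786 0.3684] ythe 0.9 tilt 0.9 z [ 0.009  0.012 -1.   ] F [ 1.1 -0.5  0.6] T [-0.04  0.08 -0.04] op 0.0401 q6 0.46
side red_wheel [[0.6333, 0.1768, 0.1923]]
side red_boss [[0.6156, 0.1725, 0.1944]]
top red_wheel [[0.6336, 0.175, 0.1955]]
top red_boss [[0.6137, 0.1757, 0.1939]]
side blue_wheel [[0.493, 0.4363, 0.1915]]
side blue_boss [[0.4676, 0.4341, 0.1941]]
top blue_wheel []
top blue_boss []
side red 242 yaw 5.8 lean 1.7 zmin 0.096 y range [0.078 0.259]
side blue 119 yaw 4.2 lean 0.6 zmin 0.107 y range [0.337 0.503]
top red 222 yaw 4.6 lean -0.5 zmin 0.112 y range [0.084 0.26 ]
top blue 5 yaw -74.0 lean -41.6 zmin 0.233 y range [0.51  0.512]
```

View pics/f.png

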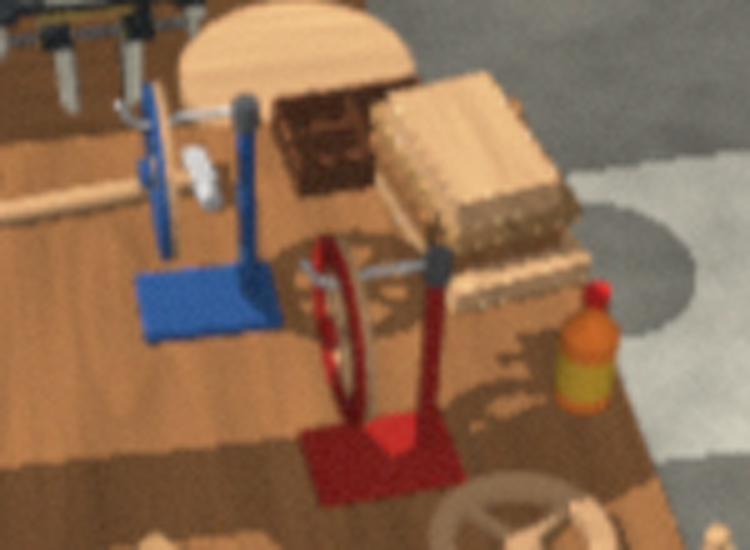

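Emit:
apply_moves(commands=[-1, -4, 0, 0, 0, 0, 4, 0, -5, 0, 0, 0, 0, 4, 0, -5, 0, 0, 0, 0, 4, 0, -5, 0, 0, 0, 0, 4, 0, -4, 0, 0, 0, 0, 4, 0, -2, 0, 0, 0, 0, 4, 0, 0, 0, 0, 0, 0, 4, 0, 0, 0, 0, 0, 0, 4])

```text
t: 32.83
tool_pos: [0.4161, 0.0241, 0.3655]
orientation: [-2.199, -2.24, -0.018]
force: [0.4, 1.3, 0.0]
opening: 0.0399
```

```bash
python3 - <<'E'
from h import *
for i in range(3):
  for c in("side","top"):
    p,d=read_camera(c);Y=cloud(c,d)
    for n,S in(("red",(.634,.1727)),("blue",(.4885,.43))):
        a=Y[...,0]-S[0];b=Y[...,1]-S[1];z=Y[...,2]
        m=(abs(a)<.03)&(abs(b)<.1)&(z>.09)&(z<.245)
        M=np.c_[b[m],z[m],np.ones(m.sum())];k=np.linalg.lstsq(M,a[m],rcond=None)[0]; print(c,n,m.sum(),"yaw",np.degrees(-k[0]).round(1),"lean",np.degrees(k[1]).round(1),"x",a[m].mean().round(4),"y",np.percentile(Y[...,1][m],[1,99]).round(3))
wheel('red',np.array([.635,.172,.194]));wheel('blue',np.array([.489,.43,.194]))
st()
E
```

```text
side red 239 yaw 5.9 lean -0.0 x -0.0055 y [0.079 0.26 ]
side blue 26 yaw 4.1 lean 5.7 x -0.0005 y [0.334 0.49 ]
top red 218 yaw 4.9 lean -0.2 x -0.0034 y [0.084 0.26 ]
top blue 111 yaw 2.8 lean 0.4 x -0.004 y [0.34  0.512]
side red 240 yaw 5.6 lean -0.2 x -0.0054 y [0.079 0.26 ]
side blue 26 yaw 3.8 lean 4.4 x -0.0007 y [0.337 0.495]
top red 220 yaw 5.0 lean -0.2 x -0.0035 y [0.084 0.26 ]
top blue 114 yaw 2.5 lean 1.3 x -0.0037 y [0.341 0.513]
side red 244 yaw 5.8 lean 0.0 x -0.0055 y [0.078 0.258]
side blue 25 yaw 3.8 lean 4.9 x -0.0007 y [0.335 0.499]
top red 219 yaw 4.8 lean -0.1 x -0.0034 y [0.084 0.259]
top blue 106 yaw 2.7 lean 0.5 x -0.0041 y [0.341 0.512]
side red_wheel []
side red_boss [[0.6149, 0.1691, 0.1899]]
top red_wheel [[0.6356, 0.1744, 0.1942]]
top red_boss [[0.6121, 0.1725, 0.1922]]
side blue_wheel [[0.4927, 0.437, 0.1923]]
side blue_boss [[0.4685, 0.4344, 0.1969]]
top blue_wheel [[0.4896, 0.4265, 0.1918]]
top blue_boss [[0.468, 0.4344, 0.1945]]
t 33.73 pos [0.4161 0.0236 0.3654] ythe 1.1 tilt 0.7 z [ 0.006  0.01  -1.   ] F [-0.2 -0.   0.5] T [-0.08  0.09 -0.01] op 0.0397 q6 -0.09
```

Both wheels hang still, square to their hooks within about 2°, and centred in the seats. I'm handing in.

```bash
python3 -c "
from plant import *
print(close_job())"
```

```text
the job is handed in; nothing more can be done
None
```

Both wheels hang by the rim on the hook of their own colour, red first and then blue, with the painted face and boss towards the hook's open end. I turned each wheel in the gripper on the way: red by about 35°, blue by about 137°. The job was handed in at about 34 s.

**Last checks:**
- **Position:** The hubs measured about 0.192–0.194 m high, against 0.194 m for a wheel hanging well. Both were within about 5 mm of the spot below the seat.
- **Squareness:** Red's yaw was 5–6°, with the hook at about 4.5°. Blue's was about 2.7° from the top camera and 3.8–4.1° from the side, with the hook at about 1°.
- **Stillness:** Three readings in a row were steady, and the arm was well clear of both wheels.

**What disagreed or went wrong:**
- **Fingertip height:** The depth images showed the real fingertips about 36 mm above the reported TCP. My first close therefore shut on air above the red rim without disturbing the wheel. I corrected for the offset from then on.
- **Blue lean:** The side camera gave 4–6° of lean from only about 25 partly hidden points. The top camera gave 0.4–1.3° from over 100 points, and I trusted that one.
- **Other objects:** I did not measure them again at the end. The arm carried the wheels above them and no unexpected force showed.

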